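Fit the spacer and grease the sculptor's turntable

TASK

The sculptor's turntable on the studio table has its head off for service. Lower the thick steel spacer ring gently over the upright spindle, without letting it drop, until it sits flat on the shoulder, and let go of it; then pick up the cylindrical hand grease coupler, press its open nose squarely onto the tilted grease nipple until the nipple snaps in, and keep holding it pressed there: finish while still gripping and pushing the coupler. Leave the other things on the table where they are.

Things in the scene. Friction and masses are not known exactly. Their poses are not given: they have to be found in the camera images.
- turntable: fixed turntable base: grey round foot 170 mm across and 18 mm high, on it an aluminium hub 68 mm across up to 60 mm above the table, then the spindle; a grey round boss (30 mm across) for the grease nipple stands at one side of the hub. Origin: centre of the underside, on the table; z up; its -x axis points from the spindle towards the nipple side. Its place and its turn about z vary; the nipple side always faces roughly the robot.
- shoulder (a point): centre of the hub's flat top face, 60 mm above the table, on the spindle axis; the spacer must come to rest on this face. z up.
- spindle_top (a point): top of the upright steel spindle (20 mm in diameter, with a 6 mm chamfered tip): 58 mm above the shoulder, 118 mm above the table.
- spacer: thick plain steel ring standing flat on the table: 48 mm outside, 23 mm bore (right through), 36 mm tall, about 0.2 kg. Origin: centre of its underside, z along its axis. It and the coupler may swap sides of the table.
- coupler: push-type hand grease coupler, a ribbed aluminium cylinder with dark steel ends, standing upright on its open nose: 108 mm tall, about 0.26 kg. Nose 34 mm across from 0 to 22 mm, ribbed barrel 30 mm across from 22 to 98 mm (grip here), end cap 34 mm across from 98 to 108 mm. Origin: centre of the nose's open lower face; z points from the nose to the end cap. The socket in the nose is 25 mm wide for the first 4 mm, then 19 mm wide to its floor 16 mm deep.
- socket_floor (a point): centre of the floor of the coupler's socket, 16 mm inside the nose on its axis; z as the coupler's.
- nipple_tip (a point): centre of the brass nipple's outer end; z points outward along the nipple's axis, which leans 0.40 rad (23 degrees) from vertical, away from the spindle (towards the turntable's -x). The nipple is 16 mm across with a chamfered tip, and stands 30 mm out of the boss face when at rest. In the turntable's frame the resting tip is at (-73.7, 0, 75.6) mm. It moves with the nipple as that is pushed in.
- nipple (a joint): how far the nipple is pushed into its boss along its own axis (m), 0 at rest, 0.010 at the hard stop. Its over-centre spring holds it still until it is pushed with about 12 N, then gives way (the snap): its resistance falls steadily to about 8.5 N at 5 mm and 5 N at 10 mm; it counts as snapped beyond 6 mm. It springs out again as soon as it is no longer pushed.
- plaster_plate: white plaster dish, 140 mm across; bystander, leave alone. Origin: its underside.
- plaster_bottle: white plaster bottle, 200 mm tall, 68 mm across; bystander, leave alone. Origin: its underside.
- plaster_block: white plaster block 60 x 40 x 22 mm; bystander, leave alone. Origin: its underside.
- putty_knife: putty knife lying on the table; bystander, leave alone.
- mallet: hammer lying on the table; bystander, leave alone.
- tumbler: glass tumbler, 85 mm tall, 70 mm across; bystander, leave alone. Origin: its underside.
- plaster_shard: low white plaster knob, 70 mm across, 22 mm tall; bystander, leave alone. Origin: its underside.
There are look-alikes about, which are no part of the job. Of the things that look like the spacer, the middle-sized one is meant.

How it is judged:
On the way, in this order (a step that is already met when the one before it is completed fails the run):
1. the spacer sits flat on the shoulder, around the spindle, and is let go (horizontal distance between spacer and shoulder below 0.003 m and z of spacer in the frame of shoulder below 0.003 m and angle between spacer's own z axis and vertical below 0.06 rad and contact force between the fingers and spacer below 0.1 N), for 0.3 s.
2. the gripped coupler, square on the nipple, has pushed it in past the snap (value of joint nipple above 0.006 m and distance between socket_floor and nipple_tip below 0.004 m and angle between the z axis of coupler and the z axis of nipple_tip, either way round below 0.15 rad and contact force between coupler and turntable above 3 N and contact force between the fingers and coupler above 3 N), for 0.3 s.
At the end, for the whole second after the job is handed in: Spacer on the shoulder, let go (within 3 mm in height and centring, tilt under 0.06 rad); coupler still gripped and pushing on the nipple (each over 3 N), nipple in over 6 mm, its tip within 4 mm of the socket floor, coupler within 0.15 rad of its axis, through the last second (all of step 1 and all of step 2); the arm keeps its last pose, push and grip.
It fails at once if the spacer is dropped down the spindle (faster than 0.45 m/s while around it) (horizontal distance between spacer and shoulder below 0.004 m and z of spacer in the frame of shoulder below 0.056 m and linear speed of spacer above 0.45 m/s).
It fails at once if another thing on the table is moved by more than 30 mm (distance of any of plaster_plate, plaster_bottle, plaster_block, putty_knife, mallet, tumbler, plaster_shard from where it was at the start of the episode above 0.03 m).
It also fails if it takes over 61 s, if anything falls off the work surface, if the arm or the gripper's body presses on something with over 40 N, if the wrist force passes 120 N, or if a joint passes its speed limit or range.

ROBOT

A 7-joint arm with a two-finger parallel gripper is mounted at the origin on the work surface. World frame = base frame: x ahead of the robot, y to its left, z up, the work surface at z = 0. Lengths are in m, angles in rad, forces in N, time in s.
With the tool pointing down it reaches from about 0.425 to 0.8 m from the base axis. Payload 8.3 kg.
Tool frame: the origin (TCP) lies on the centre line of the jaws, within the pads' length; the fingertips stand 19 mm ahead of it and the grasp point (between the pads) is the TCP; z points along the fingers, y is the line along which they close (so a half turn about z gives the same grasp; the last joint's range is limited). The gripper opens to 85 mm and grips with 20 to 120 N. Pads are 22 mm wide; open, the fingers measure 114 mm over their backs; the gripper's body (76 mm by 85 mm) begins 54 mm behind the grasp point. The pads swing forward as they close: fully open they stand 13 mm farther back than shut.
Start: joints at [1.13, 0.383, 0.016, 1.37, -0.006, 1.388, -0.046], TCP at [0.231, -0.581, 0.219] pointing down, gripper open.
Joint ranges: [-2.95, 2.95], [-0.25, 2.06], [-1.52, 1.56], [0.18, 2.33], [-1.44, 4.58], [0.02, 2.06], [-3.01, 3.01]. Speed limits (rad/s): [2.39, 2.39, 3.01, 3.01, 3.14, 3.14, 3.14].

INTERFACE

Orientations are given as a unit quaternion [w, x, y, z].
In Python, from plant import robot gives the robot as it stands.
- The arm moves only by the tool carry_out, never from a script. Its argument "rows" is a list of rows, each a list of 4 numbers: the shift along the tool's x, y, z each as a share of 0.03 m, from -1 to 1, then the turn about the tool's z as a share of 30 degrees, from -1 to 1. A call has 1 to 12 rows; each row shifts and turns the commanded pose from where the row before left it, along the tool's axes as they then stand; what a row does not reach is not made up. A row lasts 1/12 s, in which the tool goes at most 41.7 mm and 7.16 degrees, less where a joint would pass 70% of its speed; a pose out of reach is approached as far as the arm can. A call with a number of a shift or a turn outside -1 to 1 is refused whole. A call with a gripper value outside its range is refused whole. "grip" is the opening, from 0 (shut) to 1 (fully open), set as the call begins (left out, the last holds). The fingers move at their own pace and stop on an object; "force" is the grip in N (left out, the last holds). Time passes only in rows, so rows that do not move let the fingers close. It gives the time, the measured TCP pose, the force, the opening and the grip force at its end, in the units of the state.
- robot.state(): the state, without advancing time (a new reading comes with each control period).
- robot.capture(name): name is "scene" or "top"; returns (picture, depth): 384x512x3 uint8, red, green, blue; 384x512 float32, m along the optical axis (not along the pixel's ray), 0 where there is no reading.
- robot.camera_info(name): a dict with "fx", "fy", "cx", "cy" (pixels), "world_from_camera" (4x4, takes a point from camera to world coordinates). Camera axes: x right, y down, z forward; pixel columns grow to the right and rows downward; lengths in m; the calibration is good to about 2 mm. A picture is of the moment at which its call begins. camera_info takes no time and is no camera call.
- robot.job_done(): hands the job in; it is judged then, once.
The state is a dict: "t": time; "joint_pos": joint angles; "joint_velocities": joint speeds; "joint_efforts": joint torques, N m; "tool_pos": TCP position; "tool_rot": TCP orientation; "force": force on the tool from outside, world axes, zero at the start; "wrist_torque": the same for the moment, N m; "finger_gap": finger opening in m; "gripper_force": force on a finger pad.
Only numpy, scipy, OpenCV 4.12 (cv2) and the standard library are available. Lean on these libraries where they do the work, as an engineer would, in place of code of your own. Each camera call takes 0.05 s, during which the arm holds its last target. There are 200 camera calls.

## Working session

There is one attempt and no reset: what is moved stays moved. The work goes in short steps, Python scripts to look and compute and a tool call to move; the robot and the scene stay as the last step left them, time stands still between calls to the robot, and variables do not carry over. Pictures are saved under pics/ and viewed, at most 10 in all, crops included, and the job is handed in when it is done.

Besides the shell and the picture viewer there is one more tool, called after ">>>" as name([rows], argument=value, ...), one row to a line, values as JSON. carry_out: Moves the arm, as the interface text tells. Shift numbers are shares of 0.03 m and turn numbers shares of 30 degrees, none past 1 either way. Its arguments: {"type":"object","properties":{"rows":{"type":"array","items":{"type":"array","items":{"type":"number","minimum":-1,"maximum":1}}},"grip":{"type":"number"},"force":{"type":"number"}},"required":["rows"]}

```bash
mkdir -p pics; ls
cat > h.py <<'E'
import numpy as np, cv2
from plant import robot
def cap(n):
    im,d=robot.capture(n); return im,d
def cam(n):
    c=robot.camera_info(n); return c,np.array(c["world_from_camera"])
def cloud(n,d):
    c,T=cam(n); v,u=np.mgrid[:d.shape[0],:d.shape[1]]
    P=np.stack([(u-c["cx"])/c["fx"]*d,(v-c["cy"])/c["fy"]*d,d],-1)
    return P@T[:3,:3].T+T[:3,3]
def onplane(n,u,v,z):
    c,T=cam(n); r=T[:3,:3]@np.array([(u-c["cx"])/c["fx"],(v-c["cy"])/c["fy"],1]); o=T[:3,3]
    return o+r*(z-o[2])/r[2]
def proj(n,p):
    c,T=cam(n); q=T[:3,:3].T@(np.array(p)-T[:3,3]); return c["fx"]*q[0]/q[2]+c["cx"],c["fy"]*q[1]/q[2]+c["cy"]
E
python3 - <<'E'
from h import *
for n in("scene","top"):
    im,d=cap(n); np.savez(f"{n}.npz",im=im,d=d); cv2.imwrite(f"pics/{n}0.png",cv2.resize(im[:,:,::-1],(800,600),interpolation=cv2.INTER_CUBIC))
    c,T=cam(n);print(n,c["fx"],np.round(T,3).tolist())
s=robot.state();print(s["t"],s["tool_pos"],s["tool_rot"],s["finger_gap"])
E
```

```text
pics
scene 448.19546975852995 [[-0.27, 0.779, -0.566, 1.275], [0.963, 0.219, -0.158, 0.188], [0.001, -0.588, -0.809, 1.126], [0.0, 0.0, 0.0, 1.0]]
top 466.5858808670976 [[0.022, -0.983, 0.182, 0.308], [-1.0, -0.021, 0.006, -0.002], [-0.002, -0.183, -0.983, 1.417], [0.0, 0.0, 0.0, 1.0]]
0.1 [ 0.23040665 -0.58046859  0.21824883] [-8.89946285e-04  9.82206800e-01  1.87800370e-01 -1.73929904e-04] 0.08524917883539708
```

View pics/scene0.png

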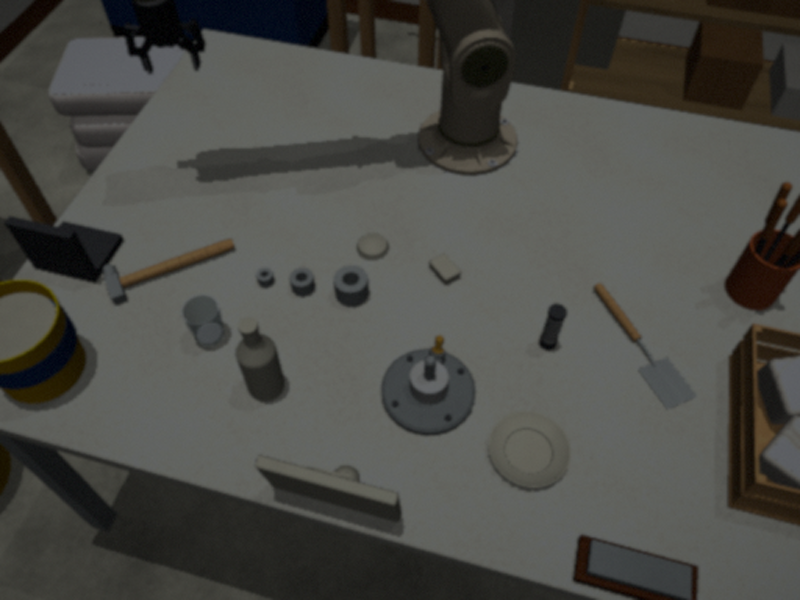

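View pics/top0.png

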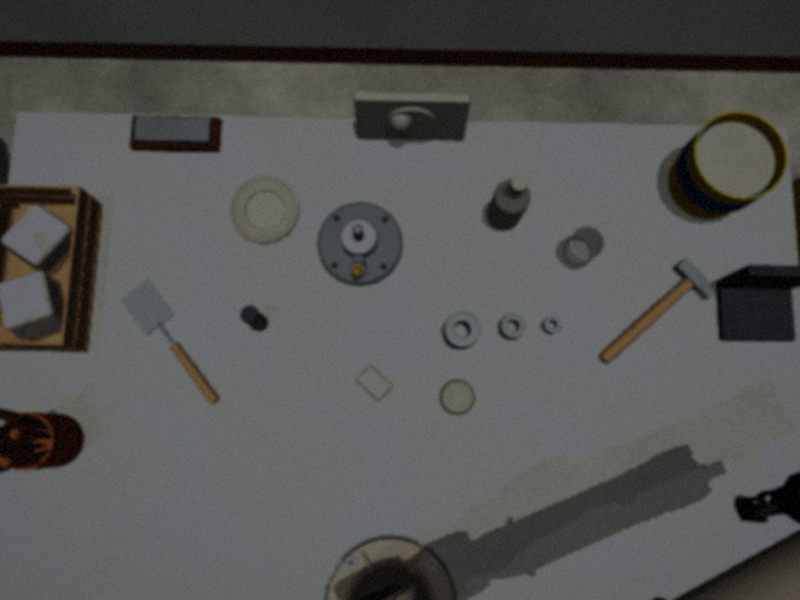

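Candidates for the spacer in top view (800×600 px): rings at (461,330) large, (511,326) middle, (551,325) small. The scene view shows the same three at (350,285), (302,281) and (265,276). By description I choose the middle one, top (511,326). The coupler is at top (253,318), the turntable at (360,243) and the nipple at (358,270).

Run:
```python
from h import *
z=np.load("top.npz"); im,d=z["im"],z["d"]; P=cloud("top",d)
s=512/800
g=im.astype(float).mean(2)
print("table z",np.median(P[230:260,250:300,2]))
def circ(name,u,v,r,zlo,zhi):
    u,v=int(u*s),int(v*s); A=P[v-r:v+r,u-r:u+r].reshape(-1,3); D=d[v-r:v+r,u-r:u+r].ravel()
    m=(A[:,2]>zlo)&(A[:,2]<zhi)&(D>0); B=A[m]
    if len(B)<4: print(name,len(B)); return
    c,rad=cv2.minEnclosingCircle(B[:,:2].astype(np.float32))
    print(name,m.sum(),"circ",np.round(c,4),round(rad,4),"mean",B.mean(0).round(4),"zmed,max",np.median(B[:,2]).round(4),B[:,2].max().round(4), "areaD",)
circ("big",461,330,16,.015,.08);circ("mid",511,326,14,.015,.08);circ("small",551,325,12,.01,.08)
circ("coup",253,318,18,.02,.15);circ("couptop",253,318,18,.095,.15)
circ("foot",360,243,40,.01,.03);circ("hub",360,243,30,.05,.07);circ("spind",360,243,30,.09,.14);
circ("nip",358,270,8,.03,.09)
x=np.vstack
crop=im[120:260,130:380]; crop=np.clip(crop.astype(float)*2.2,0,255).astype(np.uint8)
cv2.imwrite("pics/crop1.png",cv2.resize(crop[:,:,::-1],(800,448),interpolation=cv2.INTER_CUBIC))
```

```text
table z 0.0015576010539208873
big 363 circ [ 0.5026 -0.1243] 0.0344 mean [ 0.5011 -0.1229  0.0479] zmed,max 0.0502 0.0585 areaD
mid 178 circ [ 0.5144 -0.2226] 0.0242 mean [ 0.5133 -0.2216  0.0343] zmed,max 0.0351 0.0442 areaD
small 90 circ [ 0.5204 -0.301 ] 0.0178 mean [ 0.5194 -0.2997  0.0235] zmed,max 0.0238 0.0311 areaD
coup 181 circ [0.5137 0.2683] 0.0171 mean [0.5106 0.2648 0.0873] zmed,max 0.1062 0.1169 areaD
couptop 113 circ [0.5137 0.2683] 0.0171 mean [0.5129 0.2679 0.1088] zmed,max 0.1089 0.1169 areaD
foot 1747 circ [0.7237 0.0802] 0.1326 mean [0.6755 0.0769 0.0186] zmed,max 0.0185 0.029 areaD
hub 360 circ [0.6588 0.0771] 0.0512 mean [0.6693 0.0757 0.0601] zmed,max 0.0604 0.069 areaD
spind 50 circ [0.6768 0.0758] 0.0107 mean [0.674  0.0755 0.1125] zmed,max 0.114 0.122 areaD
nip 105 circ [0.6222 0.0767] 0.0249 mean [0.62   0.0757 0.0549] zmed,max 0.0506 0.0791 areaD
```

View pics/crop1.png

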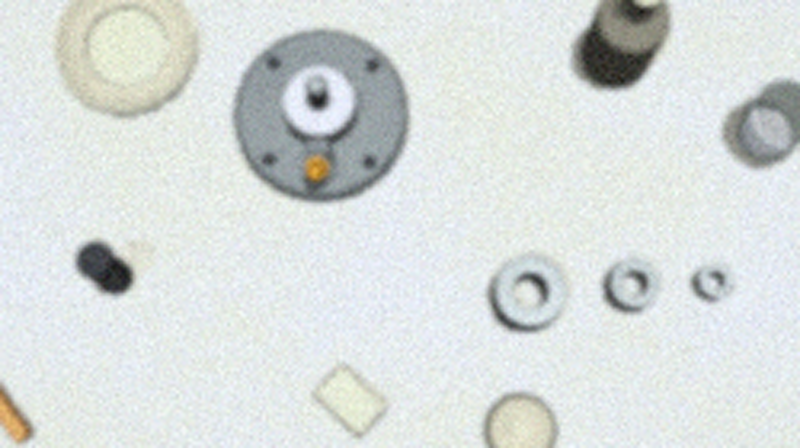

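The brightened crop confirms three rings at (527,290), (631,285) and (711,282), and the middle one measures 48 mm across and 36 mm tall. The coupler stands upright with its cap at (97,258); the orange nipple is at (316,168), below the hub at (318,103). Next I refine the positions from both views.

```bash
cat >> h.py <<'E'
def blob(n,mask,z,near):
    k,lab,st,ce=cv2.connectedComponentsWithStats(mask.astype(np.uint8))
    u,v=near; i=[j for j in range(1,k) if st[j,4]>12]; i=min(i,key=lambda j:np.hypot(*(ce[j]-near)))
    cn,_=cv2.findContours((lab==i).astype(np.uint8),cv2.RETR_EXTERNAL,cv2.CHAIN_APPROX_NONE)
    h=cv2.convexHull(cn[0])[:,0]
    W=np.array([onplane(n,a,b,z)[:2] for a,b in h]); c,r=cv2.minEnclosingCircle(W.astype(np.float32))
    A=np.c_[2*W,np.ones(len(W))]; q=np.linalg.lstsq(A,(W**2).sum(1),rcond=None)[0]
    return ce[i],st[i,4],np.round(c,4),round(r,4),q[:2].round(4),np.sqrt(q[2]+q[:2]@q[:2]).round(4),onplane(n,*ce[i],z).round(4)
E
python3 - <<'E'
from h import *
for n in("top","scene"):
    z=np.load(n+".npz"); im=cv2.GaussianBlur(z["im"],(3,3),0); d=z["d"];P=cloud(n,cv2.medianBlur(d,3))
    hsv=cv2.cvtColor(im,cv2.COLOR_RGB2HSV); X,Y,Z=P[...,0],P[...,1],P[...,2]
    print(n)
    for nm,p,zz in(("foot",(.676,.0755,.018),.018),("hub",(.676,.0755,.06),.06),("spind",(.676,.0755,.114),.114),("nip",(.60,.0755,.07),.0756),("mid",(.514,-.222,.036),.036),("coup",(.5137,.268,.108),.108)):
        uv=np.array(proj(n,p)); r=np.hypot(X-p[0],Y-p[1])
        if nm=="nip": m=(hsv[...,0]>8)&(hsv[...,0]<25)&(hsv[...,1]>110)&(np.hypot(X-p[0],Y-p[1])<.05)
        elif nm=="foot": m=(Z>.010)&(r<.12)
        else: m=(abs(Z-zz)<.009)&(r<{"hub":.04,"spind":.02,"mid":.035,"coup":.03}[nm])
        b=blob(n,m,zz,uv); print(nm,uv.round(1),*b)
        if nm=="nip": 
            Q=P[m];print("  nip pts",Q.mean(0).round(4),Q[Q[:,2]>.07].mean(0).round(4))
        if nm in("mid","coup"): print("  mean",P[m].mean(0).round(4))
E
```

```text
top
foot [230.6 155.2] [230.37367491 155.71863958] 2264 [0.6755 0.0763] 0.0852 [0.6751 0.0761] 0.0841 [0.6743 0.076  0.018 ]
hub [229.9 151.6] [229.74018127 152.26283988] 331 [0.676  0.0754] 0.0345 [0.6759 0.0762] 0.0336 [0.674  0.0759 0.06  ]
spind [229.  146.7] [228.75609756 147.        ] 41 [0.6751 0.0765] 0.0102 [0.675  0.0763] 0.01 [0.675  0.0761 0.114 ]
nip [228.9 175.6] [228.43589744 172.43589744] 39 [0.6082 0.0768] 0.0107 [0.6083 0.0774] 0.0104 [0.6083 0.077  0.0756]
  nip pts [0.6102 0.0775 0.0672] [0.6052 0.0777 0.0741]
mid [328.1 208.3] [328.34939759 208.3253012 ] 166 [ 0.5136 -0.2228] 0.0242 [ 0.5139 -0.2225] 0.0235 [ 0.5139 -0.2227  0.036 ]
  mean [ 0.5141 -0.2229  0.0347]
coup [159.6 201. ] [159.57142857 201.1875    ] 112 [0.5127 0.2686] 0.0171 [0.5132 0.2681] 0.0167 [0.5132 0.2682 0.108 ]
  mean [0.5131 0.2681 0.1082]
scene
foot [273.7 247.5] [273.5243762  249.19654511] 2605 [0.6647 0.0783] 0.1002 [0.6706 0.075 ] 0.0896 [0.6814 0.0765 0.018 ]
hub [274.2 240. ] [273.90026954 242.76549865] 371 [0.6802 0.0769] 0.0357 [0.6802 0.0759] 0.0344 [0.6846 0.0768 0.06  ]
spind [274.9 229.7] [274.63829787 231.19148936] 47 [0.681  0.0759] 0.0111 [0.6806 0.0759] 0.0103 [0.6805 0.0758 0.114 ]
nip [281.  215.3] [280.09090909 220.84090909] 44 [0.6194 0.0765] 0.0171 [0.6199 0.0806] 0.0156 [0.6218 0.0779 0.0756]
  nip pts [0.6141 0.0766 0.0632] [0.6095 0.0765 0.0739]
mid [193.  176.6] [192.30405405 177.92567568] 148 [ 0.5198 -0.2232] 0.0258 [ 0.5191 -0.2227] 0.0248 [ 0.5195 -0.2223  0.036 ]
  mean [ 0.5177 -0.2233  0.0335]
coup [356.6 198.5] [355.95283019 199.63207547] 106 [0.5174 0.2658] 0.0189 [0.5182 0.267 ] 0.0173 [0.5179 0.2668 0.108 ]
  mean [0.5168 0.2669 0.1065]
```

>>> carry_out([
  [0,0,0,0.18],
  [0,0,0,0.18],
  [0,0,0,0.18],
  [0,0,0,0.18],
  [0.75,-0.95,0,0],
  [0.75,-0.95,0,0],
  [0.75,-0.95,0,0],
  [0.75,-0.95,0,0],
  [0.75,-0.95,0,0],
  [0.75,-0.95,0,0],
  [0.75,-0.95,0,0],
  [0.75,-0.95,0,0],
], grip=0.74)

```text
t: 1.1
tool_pos: [0.411, -0.351, 0.2189]
tool_rot: [-0.0, 1.0, 0.0, -0.0]
force: [0.3, -1.4, 0.2]
finger_gap: 0.0632
gripper_force: 0.0
```

>>> carry_out([
  [0.69,-0.856,0.6,0],
  [0.69,-0.856,0.6,0],
  [0.69,-0.856,0.6,0],
  [0.69,-0.856,0.6,0],
  [0.69,-0.856,0.6,0],
  [0,0,0,0],
  [0,0,0,0],
])

```text
t: 1.68
tool_pos: [0.5139, -0.2212, 0.1274]
tool_rot: [-0.001, 1.0, 0.003, -0.001]
force: [0.1, -0.4, -0.2]
finger_gap: 0.0631
gripper_force: 0.0
```

Run:
```python
from h import *
im,d=cap("scene"); im2,d2=cap("top")
u,v=map(int,proj("scene",(.514,-.2226,.06))); a=im[v-60:v+60,u-60:u+60]
u,v=map(int,proj("top",(.514,-.2226,.06))); b=im2[v-60:v+60,u-60:u+60]
c=np.clip(np.hstack([a,b]).astype(float)*2.2,0,255).astype(np.uint8)
cv2.imwrite("pics/p2.png",cv2.resize(c[:,:,::-1],(800,400),interpolation=cv2.INTER_CUBIC))
print(robot.state()["tool_pos"],robot.state()["t"])
```

```text
[ 0.51330712 -0.22501095  0.12912903] 1.7833
```

View pics/p2.png

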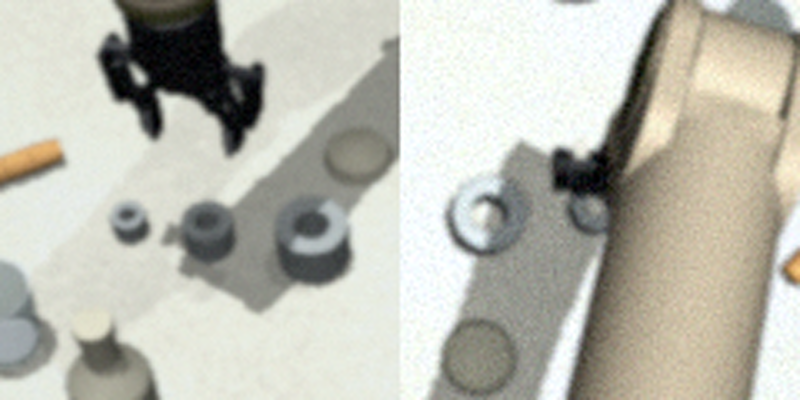

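The left half shows the gripper above the middle ring, which is at (208,232). The right half is the top view, mostly hidden by the arm. I descend.

>>> carry_out([
  [0,-0.05,0.7,0],
  [0,0,0.8,0],
  [0,0,0.8,0],
  [0,0,0.7,0],
  [0,0,0.4,0],
  [0,0,0,0],
  [0,0,0,0],
])

```text
t: 2.37
tool_pos: [0.5135, -0.2238, 0.0277]
tool_rot: [0.0, 1.0, -0.0, -0.0]
force: [0.4, -0.3, 1.0]
finger_gap: 0.0633
gripper_force: 0.0
```

>>> carry_out([
  [0,0,0,0],
  [0,0,0,0],
  [0,0,0,0],
  [0,0,0,0],
  [0,0,0,0],
  [0,0,0,0],
], grip=0, force=50)

```text
t: 2.87
tool_pos: [0.514, -0.2227, 0.0275]
tool_rot: [0.0, 1.0, 0.0, 0.0]
force: [-0.2, 0.4, 0.1]
finger_gap: -0.0
gripper_force: 0.0
```

The fingers shut on nothing, so I look again.

Run:
```python
from h import *
im,d=cap("scene"); im2,d2=cap("top")
u,v=map(int,proj("scene",(.514,-.2226,.03))); a=im[v-60:v+60,u-60:u+60]
u,v=map(int,proj("top",(.514,-.2226,.03))); b=im2[v-60:v+60,u-60:u+60]
c=np.clip(np.hstack([a,b]).astype(float)*2.2,0,255).astype(np.uint8)
cv2.imwrite("pics/p3.png",cv2.resize(c[:,:,::-1],(800,400),interpolation=cv2.INTER_CUBIC))
for _ in range(1): s=robot.state();print(s["tool_pos"],s["t"],s["finger_gap"],s["force"])
```

```text
[ 0.51381359 -0.2226856   0.02730295] 2.9667 0.000414774312636957 [ 0.20169349 -0.83314367 -0.77934781]
```

View pics/p3.png

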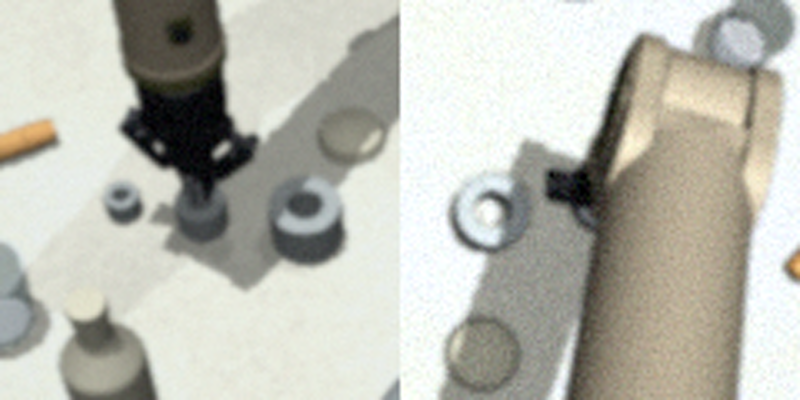

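Run:
```python
from h import *
c,T=cam("scene")
z=np.load("scene.npz"); im0=z["im"]; P0=cloud("scene",z["d"])
im,d=cap("scene"); P=cloud("scene",d)
for p in((.514,-.2227,.0275),(.514,-.2227,.0085),(.514,-.2226,.036)): print(proj("scene",p))
for A in(P0,P):
    for zl,zh in((.004,.02),(.02,.03),(.03,.042),(.042,.07)):
        m=(np.hypot(A[...,0]-.52,A[...,1]+.2225)<.05)&(A[...,2]>zl)&(A[...,2]<zh); Q=A[m]
        if len(Q): print(zl,len(Q),np.percentile(Q,[3,50,97],axis=0).round(3).tolist())
print(P[150:200:4,190:196].mean(1).round(3).tolist())
def enh(i): 
    u,v=map(int,proj("scene",(.514,-.2226,.04))); return np.clip(i[v-30:v+30,u-30:u+30].astype(float)*3,0,255).astype(np.uint8)
cv2.imwrite("pics/p4.png",cv2.resize(np.hstack([enh(im0),enh(im)])[:,:,::-1],(800,400),interpolation=cv2.INTER_CUBIC))
```

```text
(np.float64(193.12197047296377), np.float64(178.21512083275275))
(np.float64(193.79464615994794), np.float64(181.9231022247331))
(np.float64(192.8467882564475), np.float64(176.53647127002648))
0.004 73 [[0.505, -0.253, 0.004], [0.534, -0.218, 0.011], [0.551, -0.194, 0.02]]
0.02 46 [[0.503, -0.242, 0.021], [0.526, -0.224, 0.024], [0.539, -0.201, 0.03]]
0.03 132 [[0.496, -0.244, 0.031], [0.518, -0.223, 0.035], [0.538, -0.202, 0.039]]
0.004 72 [[0.496, -0.252, 0.004], [0.533, -0.216, 0.011], [0.554, -0.181, 0.019]]
0.02 34 [[0.505, -0.24, 0.02], [0.532, -0.213, 0.026], [0.541, -0.201, 0.03]]
0.03 98 [[0.501, -0.246, 0.031], [0.524, -0.217, 0.035], [0.539, -0.203, 0.041]]
0.042 50 [[0.511, -0.236, 0.043], [0.522, -0.221, 0.058], [0.526, -0.211, 0.069]]
[[0.537, -0.196, 0.193], [0.539, -0.197, 0.178], [0.527, -0.206, 0.144], [0.529, -0.207, 0.129], [0.527, -0.211, 0.106], [0.524, -0.214, 0.083], [0.522, -0.218, 0.06], [0.513, -0.225, 0.026], [0.534, -0.216, 0.036], [0.537, -0.217, 0.019], [0.539, -0.219, 0.0], [0.553, -0.213, 0.0], [0.566, -0.209, -0.002]]
```

View pics/p4.png

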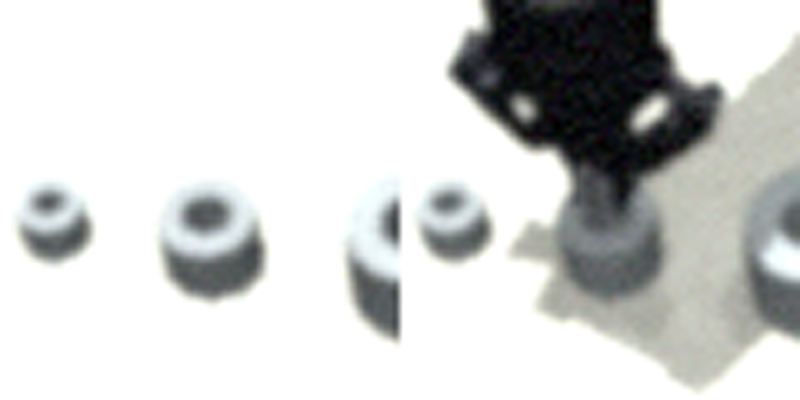

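The picture shows the ring unmoved, with the shut fingers poking into its bore at (605,205). So the fingertips were higher than I assumed and closed above the ring. I lift and measure the real tip height, shut and open.

>>> carry_out([
  [0,0,-0.6,0],
  [0,0,-0.8,0],
  [0,0,-0.8,0],
  [0,0,-0.5,0],
  [0,0,0,0],
])

```text
t: 3.43
tool_pos: [0.516, -0.2235, 0.1121]
tool_rot: [0.001, 1.0, 0.0, 0.003]
force: [0.5, -0.2, -0.1]
finger_gap: -0.0002
gripper_force: 0.0
```

```bash
cat > tip.py <<'E'
from h import *
im,d=cap("scene"); P=cloud("scene",d); s=robot.state(); t=s["tool_pos"]
print(s["t"],t.round(4),s["finger_gap"],s["force"].round(1))
m=(abs(P[...,0]-t[0]-.005)<.035)&(abs(P[...,1]-t[1])<.075)&(P[...,2]>.042)&(P[...,2]<t[2]+.08)&(im.mean(2)<45)
Q=P[m]
for y0 in np.arange(-.07,.07,.01):
    q=Q[(Q[:,1]-t[1]>=y0)&(Q[:,1]-t[1]<y0+.01)]
    if len(q)>2: k=np.argsort(q[:,2])[:3]; print(round(y0,3),len(q),(q[k]-t).round(3).tolist())
E
python3 tip.py
```

```text
3.4833 [ 0.515  -0.2232  0.1101] 0.0004569764527553197 [0.2 0.9 0.1]
-0.04 10 [[0.012, -0.031, 0.071], [0.01, -0.031, 0.073], [0.011, -0.034, 0.073]]
-0.03 13 [[0.005, -0.023, 0.057], [0.011, -0.023, 0.063], [0.008, -0.021, 0.065]]
-0.02 11 [[0.007, -0.012, 0.028], [0.006, -0.012, 0.031], [0.008, -0.011, 0.047]]
-0.01 39 [[0.01, -0.002, 0.021], [0.01, -0.001, 0.027], [0.012, -0.004, 0.027]]
0.0 38 [[0.007, 0.006, 0.02], [0.01, 0.005, 0.024], [0.011, 0.002, 0.024]]
0.01 41 [[0.005, 0.012, 0.029], [0.007, 0.01, 0.031], [0.003, 0.012, 0.031]]
0.02 22 [[0.013, 0.025, 0.064], [0.014, 0.023, 0.064], [0.014, 0.029, 0.066]]
0.03 6 [[0.011, 0.031, 0.068], [0.012, 0.035, 0.07], [0.011, 0.032, 0.072]]
```

>>> carry_out([
  [0,0,0,0],
  [0,0,0,0],
  [0,0,0,0],
  [0,0,0,0],
], grip=0.74)

```text
t: 3.82
tool_pos: [0.5132, -0.2225, 0.1071]
tool_rot: [-0.0, 1.0, 0.0, -0.001]
force: [-0.2, 0.1, -0.3]
finger_gap: 0.0486
gripper_force: 0.0
```

```bash
python3 tip.py
```

```text
3.8667 [ 0.5133 -0.2225  0.1073] 0.05530812204474518 [-1.  -0.4  1.2]
-0.06 12 [[-0.009, -0.056, 0.068], [0.014, -0.05, 0.068], [-0.008, -0.053, 0.069]]
-0.05 34 [[0.004, -0.04, 0.061], [0.006, -0.045, 0.061], [0.007, -0.042, 0.064]]
-0.04 13 [[0.008, -0.034, 0.033], [0.012, -0.031, 0.042], [0.012, -0.03, 0.046]]
-0.03 57 [[-0.005, -0.025, 0.02], [0.008, -0.026, 0.021], [-0.003, -0.027, 0.022]]
0.02 23 [[0.011, 0.028, 0.028], [0.003, 0.029, 0.033], [0.011, 0.029, 0.034]]
0.03 56 [[0.006, 0.032, 0.024], [0.009, 0.03, 0.027], [0.006, 0.032, 0.029]]
0.04 10 [[0.01, 0.043, 0.063], [0.013, 0.048, 0.064], [0.008, 0.04, 0.068]]
0.05 10 [[0.013, 0.051, 0.065], [0.012, 0.051, 0.068], [0.013, 0.054, 0.07]]
```

```bash
sed -i 's/&(im.mean(2)<45)//' tip.py; python3 tip.py
```

```text
3.9167 [ 0.5135 -0.2226  0.1076] 0.0622905299615625 [-0.2 -0.  -0.4]
-0.07 4 [[0.01, -0.062, 0.064], [0.012, -0.062, 0.075], [0.011, -0.062, 0.078]]
-0.06 27 [[0.007, -0.051, 0.06], [0.009, -0.053, 0.062], [0.012, -0.054, 0.065]]
-0.05 30 [[0.007, -0.041, 0.029], [0.004, -0.041, 0.038], [0.006, -0.042, 0.041]]
-0.04 41 [[-0.012, -0.031, 0.02], [0.01, -0.035, 0.021], [-0.005, -0.031, 0.023]]
-0.03 40 [[0.009, -0.029, 0.017], [0.002, -0.029, 0.019], [-0.005, -0.028, 0.02]]
0.02 21 [[0.007, 0.028, 0.015], [0.008, 0.026, 0.015], [0.012, 0.029, 0.026]]
0.03 72 [[0.0, 0.032, 0.013], [0.004, 0.037, 0.019], [0.01, 0.033, 0.021]]
0.04 19 [[0.002, 0.041, 0.037], [-0.001, 0.041, 0.042], [0.007, 0.041, 0.042]]
0.05 22 [[0.01, 0.055, 0.062], [0.011, 0.05, 0.062], [-0.009, 0.058, 0.068]]
0.06 15 [[-0.02, 0.066, -0.061], [0.0, 0.069, -0.06], [0.005, 0.068, -0.059]]
0.07 18 [[0.017, 0.075, -0.061], [0.01, 0.073, -0.061], [0.003, 0.07, -0.061]]
```

The visible tips stand about 15 mm above the reported TCP, not 19 mm below it. I'll work from this measured tip height.

>>> carry_out([
  [0,0,0.7,0],
  [0,0,0.9,0],
  [0,0,0.8,0],
  [0,0,0.5,0],
  [0,0,0.3,0],
  [0,0,0.15,0],
  [0,0,0,0],
  [0,0,0,0],
])

```text
t: 4.58
tool_pos: [0.5144, -0.2229, 0.0085]
tool_rot: [0.0, 1.0, 0.0, 0.001]
force: [0.1, -0.4, 0.3]
finger_gap: 0.0632
gripper_force: 0.0
```

>>> carry_out([
  [0,0,0,0],
  [0,0,0,0],
  [0,0,0,0],
  [0,0,0,0],
  [0,0,0,0],
], grip=0, force=50)

```text
t: 5.0
tool_pos: [0.5148, -0.2232, 0.0095]
tool_rot: [0.001, 1.0, 0.0, 0.001]
force: [-1.9, 0.8, 6.1]
finger_gap: 0.0462
gripper_force: 50.3
```

Gripped at a 46 mm gap. I lift and move over towards the spindle.

>>> carry_out([
  [0,0,-0.3,0],
  [0,0,-0.7,0],
  [0,0,-1,0],
  [0,0,-1,0],
  [0,0,-1,0],
  [0,0,-0.8,0],
  [0,0,-0.3,0],
  [0.4,-0.74,0,0],
  [0.538,-0.996,0,0],
  [0.538,-0.996,0,0],
  [0.538,-0.996,0,0],
  [0.538,-0.996,0,0],
])

```text
t: 6.0
tool_pos: [0.5902, -0.0796, 0.1602]
tool_rot: [-0.0, 1.0, 0.0, -0.0]
force: [-0.4, -0.1, -3.0]
finger_gap: 0.0459
gripper_force: 51.8
```

>>> carry_out([
  [0.538,-0.996,0,0],
  [0.538,-0.996,0,0],
  [0.538,-0.996,0,0],
  [0.538,-0.996,0,0],
  [0.4,-0.74,0,0],
  [0.28,-0.51,0,0],
  [0,0,0,0],
  [0,0,0,0],
  [0,0,0,0],
])

```text
t: 6.75
tool_pos: [0.6746, 0.0749, 0.16]
tool_rot: [0.001, 1.0, 0.0, -0.001]
force: [-1.2, -0.4, -2.4]
finger_gap: 0.0461
gripper_force: 51.8
```

```bash
cat > meas.py <<'E'
from h import *
import sys
s=robot.state(); t=s["tool_pos"]; print(s["t"],t.round(4),s["finger_gap"].round(4),s["force"].round(1),s["tool_rot"].round(3))
u,v=map(int,proj("scene",(.676,.076,.12)));O=[]
for n in("scene","top"):
    im,d=cap(n); np.savez(n+"1.npz",im=im,d=d); u,v=map(int,proj(n,(.66,.076,.11))); O.append(im[v-50:v+50,u-50:u+50])
c=np.clip(np.hstack(O).astype(float)*2.4,0,255).astype(np.uint8)
cv2.imwrite(sys.argv[1],cv2.resize(c[:,:,::-1],(800,400),interpolation=cv2.INTER_CUBIC))
E
python3 meas.py pics/p5.png
```

```text
Traceback (most recent call last):
  File "meas.py", line 3, in <module>
    s=robot.state(); t=s["tool_pos"]; print(s["t"],t.round(4),s["finger_gap"].round(4),s["force"].round(1),s["tool_rot"].round(3))
                                                              ^^^^^^^^^^^^^^^^^^^^^
AttributeError: 'float' object has no attribute 'round'
```

```bash
sed -i 's/s\["finger_gap"\].round(4)/s["finger_gap"]/' meas.py
cat >> meas.py <<'E'
for n in("scene","top"):
    z=np.load(n+"1.npz"); P=cloud(n,z["d"]); g=z["im"].mean(2)
    for nm,zl,zh in(("ring",t[2]-.014,t[2]+.012),("spind",.085,.124)):
        m=(np.hypot(P[...,0]-.678,P[...,1]-.076)<(.05 if nm=="ring" else .016))&(P[...,2]>zl)&(P[...,2]<zh); Q=P[m]
        if len(Q)>3: print(n,nm,len(Q),np.percentile(Q,[2,50,98],axis=0).round(4).tolist())
E
python3 meas.py pics/p5.png
```

```text
6.75 [0.6746 0.0749 0.16  ] 0.04605382457637831 [-1.2 -0.4 -2.4] [ 0.001  1.     0.    -0.001]
scene ring 103 [[0.6628, 0.0527, 0.1512], [0.692, 0.0748, 0.1625], [0.6989, 0.0964, 0.1715]]
scene spind 67 [[0.676, 0.0659, 0.0866], [0.6841, 0.0762, 0.1071], [0.688, 0.085, 0.1175]]
```

View pics/p5.png

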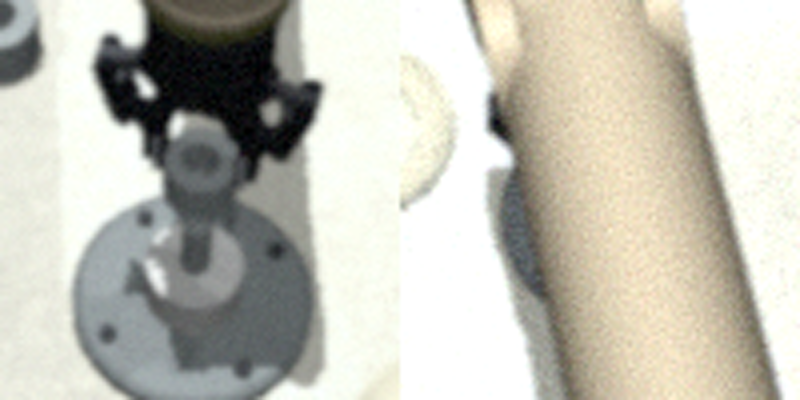

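The left half shows the ring held over the spindle: ring top at (200,158), spindle at (195,245). The top view is blocked by the arm. I check the ring's tilt and its offset from the spindle numerically, in the same camera.

```bash
cat > ring.py <<'E'
from h import *
import sys
def fit(n,Q):
    c=Q.mean(0); _,s,V=np.linalg.svd(Q-c); w=V[2]*np.sign(V[2,2]); return w
def ring(f,zt,p=(.68,.076)):
    z=np.load(f); P=cloud("scene",z["d"]); im=z["im"].mean(2)
    m=(np.hypot(P[...,0]-p[0],P[...,1]-p[1])<.034)&(P[...,2]>zt-.008)&(P[...,2]<zt+.007)&(im>30)
    Q=P[m]
    for _ in range(3):
        w=fit(0,Q); r=(Q-np.median(Q,0))@w; Q=Q[abs(r)<.004]
    m2=blob("scene",m,zt,proj("scene",(*p,zt)))
    print(f,len(Q),"normal",w.round(3),"med",np.median(Q,0).round(4),"bbox",Q.min(0).round(4),Q.max(0).round(4),"hull circ",m2[2:7])
if __name__=="__main__":
    ring("scene1.npz",.1875); ring("scene.npz",.036,(.518,-.2228))
    z=np.load("scene.npz")
    P=cloud("scene",z["d"])
E
python3 ring.py
```

```text
scene1.npz 199 normal [-0.003  0.01   1.   ] med [0.6785 0.0735 0.1856] bbox [0.6524 0.0441 0.1816] [0.6997 0.1099 0.1893] hull circ (array([0.6818, 0.0767]), 0.0337, array([0.6796, 0.075 ]), np.float64(0.0273), array([0.6793, 0.0741, 0.1875]))
scene.npz 122 normal [0.017 0.024 1.   ] med [ 0.5175 -0.2224  0.0348] bbox [ 0.4916 -0.2466  0.0302] [ 0.5409 -0.2008  0.0385] hull circ (array([ 0.5183, -0.2224]), 0.026, array([ 0.5187, -0.2228]), np.float64(0.0247), array([ 0.519 , -0.2225,  0.036 ]))
```

>>> carry_out([
  [0.04,-0.04,0.3,0],
  [0,0,0.4,0],
  [0,0,0.3,0],
  [0,0,0,0],
  [0,0,0,0],
  [0,0,0,0],
])

```text
t: 7.35
tool_pos: [0.6762, 0.0773, 0.1307]
tool_rot: [-0.0, 1.0, 0.0, -0.0]
force: [-0.8, 0.2, -2.6]
finger_gap: 0.0459
gripper_force: 51.8
```

>>> carry_out([
  [0,0,0.1,0],
  [0,0,0.1,0],
  [0,0,0.1,0],
  [0,0,0.1,0],
  [0,0,0,0],
])

```text
t: 7.77
tool_pos: [0.6758, 0.0772, 0.1178]
tool_rot: [0.0, 1.0, 0.0, -0.001]
force: [0.5, -0.2, -3.1]
finger_gap: 0.0462
gripper_force: 51.8
```

The ring is threaded about 9 mm over the tip with no contact force. I keep lowering slowly.

>>> carry_out([
  [0,0,0.12,0],
  [0,0,0.12,0],
  [0,0,0.12,0],
  [0,0,0.12,0],
  [0,0,0.12,0],
  [0,0,0.12,0],
  [0,0,0.12,0],
  [0,0,0.12,0],
  [0,0,0.12,0],
  [0,0,0.12,0],
  [0,0,0,0],
  [0,0,0,0],
])

```text
t: 8.77
tool_pos: [0.6761, 0.0773, 0.0824]
tool_rot: [0.0, 1.0, 0.0, -0.0]
force: [0.7, 0.3, -2.5]
finger_gap: 0.0465
gripper_force: 51.8
```

>>> carry_out([
  [0,0,0.08,0],
  [0,0,0.08,0],
  [0,0,0.08,0],
  [0,0,0.04,0],
  [0,0,0,0],
  [0,0,0,0],
])

```text
t: 9.27
tool_pos: [0.6762, 0.0773, 0.0742]
tool_rot: [-0.0, 1.0, 0.0, -0.0]
force: [0.3, 0.0, -2.6]
finger_gap: 0.0461
gripper_force: 51.8
```

>>> carry_out([
  [0,0,0.07,0],
  [0,0,0.07,0],
  [0,0,0.04,0],
  [0,0,0,0],
  [0,0,0,0],
])

```text
t: 9.68
tool_pos: [0.6764, 0.0774, 0.0697]
tool_rot: [-0.0, 1.0, 0.0, 0.0]
force: [-3.0, -0.4, 3.7]
finger_gap: 0.0461
gripper_force: 52.4
```

It has touched the shoulder. I press slightly and release.

>>> carry_out([
  [0,0,0.03,0],
  [0,0,0,0],
  [0,0,0,0],
])

```text
t: 9.93
tool_pos: [0.6765, 0.0774, 0.0696]
tool_rot: [-0.0, 1.0, 0.0, 0.001]
force: [-6.5, -0.8, 9.5]
finger_gap: 0.0459
gripper_force: 52.9
```

>>> carry_out([
  [0,0,0,0],
  [0,0,0,0],
  [0,0,0,0],
  [0,0,0,0],
  [0,0,0,0],
  [0,0,-0.2,0],
  [0,0,-0.7,0],
  [0,0,-1,0],
  [0,0,-1,0],
  [0,0,-1,0],
  [0,0,-0.6,0],
  [0,0,0,0],
], grip=0.74)

```text
t: 10.93
tool_pos: [0.6785, 0.078, 0.2096]
tool_rot: [-0.001, 1.0, 0.0, 0.004]
force: [0.7, -0.3, 1.5]
finger_gap: 0.0633
gripper_force: 0.0
```

Run:
```python
from h import *
import ring
im,d=cap("scene"); np.savez("scene2.npz",im=im,d=d); ring.ring("scene2.npz",.096,(.681,.076))
P=cloud("scene",d); m=(np.hypot(P[...,0]-.68,P[...,1]-.076)<.012)&(P[...,2]>.1)&(P[...,2]<.125);print(np.median(P[m],0))
s=robot.state();print(s["t"],s["tool_pos"].round(4),s["force"].round(1))
```

```text
scene2.npz 158 normal [-0.002  0.019  1.   ] med [0.6839 0.0794 0.0956] bbox [0.6536 0.0539 0.0914] [0.7023 0.0994 0.0993] hull circ (array([0.6802, 0.0759]), 0.0256, array([0.68  , 0.0772]), np.float64(0.0247), array([0.6826, 0.0776, 0.096 ]))
[0.68244239 0.07621906 0.11332668]
10.9833 [0.6777 0.0777 0.2067] [-0.5 -0.4 -0.2]
```

The spacer sits flat (top at 95.6 mm, level). Now to the coupler.

>>> carry_out([
  [-0.5,-0.585,0,0],
  [-0.776,-0.909,0,0],
  [-0.776,-0.909,0,0],
  [-0.776,-0.909,0,0],
  [-0.776,-0.909,0,0],
  [-0.776,-0.909,0,0],
  [-0.7,-0.82,0.4,0],
  [-0.35,-0.41,0.8,0],
  [0,0,0.8,0],
  [0,0,0.5,0],
  [0,0,0,0],
  [0,0,0,0],
])

```text
t: 11.98
tool_pos: [0.5123, 0.2673, 0.1269]
tool_rot: [0.001, 1.0, 0.0, -0.001]
force: [-0.5, -0.7, 0.8]
finger_gap: 0.063
gripper_force: 0.0
```

Run:
```python
from h import *
s=robot.state();t=s["tool_pos"];print(s["t"],t.round(4))
im,d=cap("scene");P=cloud("scene",d)
for zl,zh in((.02,.06),(.06,.1),(.1,.114)):
    m=(np.hypot(P[...,0]-.52,P[...,1]-.267)<.03)&(P[...,2]>zl)&(P[...,2]<zh);Q=P[m]
    if len(Q): print(len(Q),np.percentile(Q,[3,50,97],axis=0).round(4).tolist())
m=(abs(P[...,0]-t[0])<.04)&(abs(P[...,1]-t[1])<.075)&(P[...,2]>.118)&(P[...,2]<t[2]+.1);Q=P[m]-t
for y0 in np.arange(-.06,.06,.01):
    q=Q[(Q[:,1]>=y0)&(Q[:,1]<y0+.01)]
    if len(q)>2: print(round(y0,3),q[np.argsort(q[:,2])[:2]].round(3).tolist())
```

```text
11.9833 [0.5123 0.2673 0.1269]
94 [[0.5164, 0.2524, 0.0207], [0.5262, 0.2666, 0.0375], [0.5305, 0.2812, 0.0583]]
82 [[0.5192, 0.253, 0.0622], [0.5269, 0.2653, 0.0784], [0.5303, 0.2809, 0.0966]]
109 [[0.5017, 0.2522, 0.1014], [0.5177, 0.267, 0.1069], [0.531, 0.2812, 0.1115]]
-0.06 [[0.006, -0.052, 0.062], [0.011, -0.06, 0.065]]
-0.05 [[0.005, -0.041, 0.024], [0.008, -0.044, 0.027]]
-0.04 [[0.009, -0.038, 0.026], [0.012, -0.037, 0.026]]
-0.03 [[0.011, -0.029, 0.072], [0.014, -0.025, 0.076]]
-0.02 [[0.01, -0.011, 0.085], [0.009, -0.014, 0.087]]
-0.01 [[0.006, -0.006, 0.082], [0.009, -0.009, 0.085]]
0.0 [[0.01, 0.006, 0.087], [0.01, 0.009, 0.088]]
0.01 [[0.012, 0.012, 0.087], [0.011, 0.014, 0.087]]
0.02 [[0.009, 0.028, 0.068], [0.013, 0.027, 0.077]]
0.03 [[0.007, 0.031, 0.018], [0.01, 0.033, 0.021]]
0.04 [[0.008, 0.042, 0.027], [0.005, 0.042, 0.028]]
0.05 [[0.009, 0.056, 0.061], [0.013, 0.057, 0.066]]
```

The gripper body's underside is at TCP+85 mm, which confirms a 30 mm grasp offset. I descend so the grasp point sits about 70 mm up the coupler, and grip lightly.

>>> carry_out([
  [0,0,0.6,0],
  [0,0,0.8,0],
  [0,0,0.8,0],
  [0,0,0.5,0],
  [0,0,0.2,0],
  [0,0,0,0],
  [0,0,0,0],
])

```text
t: 12.62
tool_pos: [0.5141, 0.2684, 0.0424]
tool_rot: [-0.0, 1.0, 0.0, 0.001]
force: [0.2, 0.7, -0.0]
finger_gap: 0.0633
gripper_force: 0.0
```

>>> carry_out([
  [0,0,0,0],
  [0,0,0,0],
  [0,0,0,0],
  [0,0,0,0],
  [0,0,0,0],
  [0,0,0,0],
  [0,0,0,0],
], grip=0, force=20)

```text
t: 13.2
tool_pos: [0.514, 0.2685, 0.0424]
tool_rot: [-0.0, 1.0, 0.0, 0.001]
force: [-0.4, -0.4, 7.2]
finger_gap: 0.0296
gripper_force: 19.1
```

Now I tilt it in the grip: the nose stays on the table while the tool moves back towards the robot.

>>> carry_out([
  [-0.07,0,0,0],
  [-0.07,0,0,0],
  [-0.07,0,0,0],
  [-0.07,0,0,0],
  [-0.07,0,0,0],
  [0,0,0,0],
])

```text
t: 13.7
tool_pos: [0.5047, 0.2686, 0.0431]
tool_rot: [-0.001, 1.0, 0.0, 0.002]
force: [2.3, -1.0, 7.2]
finger_gap: 0.0296
gripper_force: 19.3
```

```bash
cat > tilt.py <<'E'
from h import *
s=robot.state();t=s["tool_pos"];print(s["t"],t.round(4),s["force"].round(1))
im,d=cap("scene");P=cloud("scene",d)-t
m=(abs(P[...,0]-.0)<.06)&(abs(P[...,1])<.018)&(P[...,2]+t[2]>.006)&(P[...,2]<.075)
Q=P[m]
for z0 in np.arange(-.045,.075,.012):
    q=Q[(Q[:,2]>=z0)&(Q[:,2]<z0+.012)]
    if len(q)>4: print(round(z0+.006,3),len(q),"x",np.percentile(q[:,0],[5,50,95]).round(4),"y",np.percentile(q[:,1],[3,97]).round(4))
c=np.median(Q,0)
E
python3 tilt.py
```

```text
13.7 [0.5047 0.2686 0.0431] [ 2.3 -1.   7.2]
-0.039 11 x [0.0186 0.0228 0.0254] y [-0.0134  0.0111]
-0.027 28 x [0.0124 0.0235 0.0271] y [-0.0174  0.0136]
-0.015 39 x [0.011  0.02   0.0244] y [-0.016   0.0124]
-0.003 28 x [0.008  0.018  0.0222] y [-0.0158  0.0124]
0.009 28 x [0.0104 0.0177 0.021 ] y [-0.0152  0.0112]
0.021 38 x [0.0084 0.0153 0.0186] y [-0.0162  0.0174]
0.033 30 x [0.0075 0.0146 0.0183] y [-0.016   0.0161]
0.045 44 x [0.0067 0.0123 0.0173] y [-0.0161  0.017 ]
0.057 37 x [-0.0075  0.0107  0.016 ] y [-0.0155  0.0161]
0.069 53 x [-0.0042  0.0088  0.0156] y [-0.0133  0.0123]
```

It is tilting (about 0.13 rad so far). I continue.

>>> carry_out([
  [-0.08,0,0,0],
  [-0.08,0,0,0],
  [-0.08,0,0,0],
  [-0.08,0,0,0],
  [-0.08,0,0,0],
  [-0.08,0,0,0],
  [-0.08,0,0,0],
  [-0.06,0,0,0],
  [0,0,0,0],
  [0,0,0,0],
])

```text
t: 14.58
tool_pos: [0.484, 0.2683, 0.0414]
tool_rot: [-0.0, 1.0, 0.001, 0.0]
force: [0.3, -0.3, 6.3]
finger_gap: 0.0301
gripper_force: 17.4
```

```bash
python3 tilt.py
```

```text
14.5833 [0.484  0.2683 0.0414] [ 0.3 -0.3  6.3]
-0.027 33 x [0.0299 0.0412 0.0447] y [-0.0163  0.015 ]
-0.015 49 x [0.026  0.0361 0.0437] y [-0.0167  0.0131]
-0.003 36 x [0.0234 0.0316 0.0369] y [-0.0153  0.0122]
0.009 39 x [0.0183 0.0276 0.0331] y [-0.0152  0.0136]
0.021 42 x [0.0104 0.0221 0.0282] y [-0.0163  0.0142]
0.033 41 x [0.0102 0.0193 0.0245] y [-0.0155  0.0163]
0.045 55 x [0.005  0.0152 0.0212] y [-0.0168  0.0153]
0.057 33 x [0.0029 0.0124 0.0161] y [-0.0148  0.016 ]
0.069 55 x [-0.0042  0.0085  0.0146] y [-0.0135  0.0159]
```

>>> carry_out([
  [-0.07,0,0,0],
  [-0.07,0,0,0],
  [-0.04,0,0,0],
  [0,0,0,0],
  [0,0,0,0],
])

```text
t: 15.05
tool_pos: [0.4781, 0.2679, 0.0407]
tool_rot: [0.0, 1.0, 0.001, -0.001]
force: [0.9, 0.5, 1.4]
finger_gap: 0.0295
gripper_force: 16.9
```

>>> carry_out([
  [0,0,0,0],
  [0,0,0,0],
  [0,0,-0.1,0],
  [0,0,-0.4,0],
  [0,0,-0.9,0],
  [0,0,-1,0],
  [0,0,-1,0],
  [0,0,-0.9,0],
  [0,0,-0.5,0],
  [0,0,0,0],
  [0,0,0,0],
], grip=0, force=80)

```text
t: 15.97
tool_pos: [0.4788, 0.2679, 0.1858]
tool_rot: [-0.0, 1.0, 0.0, 0.001]
force: [-1.1, 0.1, -2.3]
finger_gap: 0.0289
gripper_force: 74.1
```

```bash
cat > axis.py <<'E'
from h import *
from scipy.optimize import least_squares
s=robot.state();t=s["tool_pos"];print(s["t"],t.round(4),s["force"].round(1),s["finger_gap"],s["gripper_force"])
Ps=[]
for _ in range(3):
    im,d=cap("scene");Ps.append(cloud("scene",d)-t)
P=np.concatenate([p.reshape(-1,3) for p in Ps])
m=(P[:,0]>-.03)&(P[:,0]<.065)&(abs(P[:,1])<.019)&(P[:,2]>-.06)&(P[:,2]<.075)
Q=P[m]
# cylinder-axis fit: axis through (x0,y0,.03), direction (a,b,1); barrel radius 15; nose/cap 17 handled by soft loss
def res(p):
    o=np.array([p[0],p[1],.03]);w=np.array([p[2],p[3],1]);w/=np.linalg.norm(w)
    v=Q-o;s_=v@w;r=np.linalg.norm(v-np.outer(s_,w),axis=1);return r-.0153
f=least_squares(res,[.005,0,-.4,0],loss="soft_l1",f_scale=.001);p=f.x
w=np.array([p[2],p[3],1]);w/=np.linalg.norm(w);o=np.array([p[0],p[1],.03]);v=Q-o;sa=v@w;r=np.linalg.norm(v-np.outer(sa,w),axis=1)
g=r<.022
print("axis at z+.03",p[:2].round(4),"tilt x,y",np.arctan(p[2:]).round(3),"along ends",np.percentile(sa[g],[.5,2,98,99.5]).round(4),"rms",np.sqrt((np.clip(f.fun,-.01,.01)**2).mean()).round(4))
lo=Q[g&(abs(r-.016)<.003)]; print("n",len(lo))
E
python3 axis.py
```

```text
15.9667 [0.4788 0.2679 0.1858] [-1.1  0.1 -2.3] 0.02887788604484977 74.05734211206436
axis at z+.03 [ 0.0087 -0.0011] tilt x,y [-0.362  0.01 ] along ends [-0.0711 -0.0691  0.037   0.0381] rms 0.0029
n 1203
```

Tilt in grip is 0.362 rad, against 0.40 nominal and well within tolerance. I move to a stand-off point along the nipple axis.

>>> carry_out([
  [0.2,0.5,0,0],
  [0.36,0.95,0,0],
  [0.36,0.95,0,0],
  [0.36,0.95,0,0],
  [0.36,0.95,0,0],
  [0.36,0.95,0.1,0],
  [0.3,0.75,0.3,0],
  [0.14,0.34,0.4,0],
  [0,0,0,0],
  [0,0,0,0],
  [0,0,0,0],
])

```text
t: 17.03
tool_pos: [0.5512, 0.0797, 0.1605]
tool_rot: [-0.001, 1.0, 0.002, -0.001]
force: [-0.0, 0.9, -2.4]
finger_gap: 0.0288
gripper_force: 74.2
```

```bash
python3 axis.py; python3 meas.py pics/p6.png
python3 - <<'E'
from h import *
z=np.load("scene1.npz");im=cv2.GaussianBlur(z["im"],(3,3),0);P=cloud("scene",z["d"]);h=cv2.cvtColor(im,cv2.COLOR_RGB2HSV)
m=(h[...,0]>8)&(h[...,0]<25)&(h[...,1]>110)&(np.hypot(P[...,0]-.61,P[...,1]-.077)<.04)
Q=P[m];print("nip",len(Q),np.percentile(Q,[5,50,95],axis=0).round(4).tolist())
E
```

```text
17.0333 [0.5512 0.0797 0.1605] [-0.   0.9 -2.4] 0.028814944071026614 74.1705071926117
axis at z+.03 [ 0.0101 -0.0006] tilt x,y [-0.362  0.005] along ends [-0.0695 -0.067   0.0389  0.0397] rms 0.0027
n 1167
17.1833 [0.5518 0.0797 0.1615] 0.029074286953326634 [ 0.2  0.4 -1.9] [-0.     1.     0.002  0.   ]
scene spind 108 [[0.6689, 0.0613, 0.0889], [0.6826, 0.0767, 0.1011], [0.6922, 0.0901, 0.1191]]
nip 51 [[0.6046, 0.0715, 0.0491], [0.6138, 0.0775, 0.065], [0.6215, 0.0834, 0.0769]]
```

View pics/p6.png

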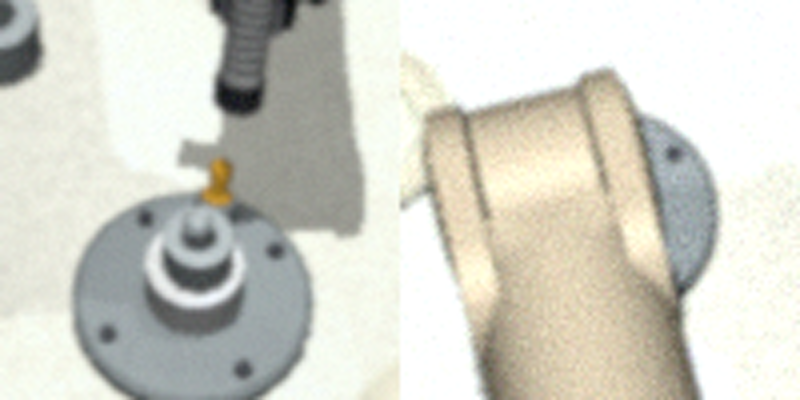

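The left half shows the spacer seated around the spindle at (200,245), the coupler nose at (240,95) and the nipple tip at (220,163), well lined up. I correct y by 1.6 mm and approach along the axis.

>>> carry_out([
  [0.06,0.05,0.14,0],
  [0.12,0,0.28,0],
  [0.12,0,0.28,0],
  [0.12,0,0.28,0],
  [0.12,0,0.28,0],
  [0.06,0,0.14,0],
  [0,0,0,0],
  [0,0,0,0],
])

```text
t: 17.95
tool_pos: [0.5699, 0.0764, 0.1185]
tool_rot: [-0.0, 1.0, 0.0, -0.001]
force: [0.3, 0.5, -2.9]
finger_gap: 0.0291
gripper_force: 74.2
```

>>> carry_out([
  [0.04,0,0.09,0],
  [0.04,0,0.09,0],
  [0.04,0,0.09,0],
  [0.04,0,0.09,0],
  [0,0,0,0],
  [0,0,0,0],
])

```text
t: 18.45
tool_pos: [0.5737, 0.0766, 0.1077]
tool_rot: [0.0, 1.0, 0.001, -0.001]
force: [-5.3, 0.6, -1.4]
finger_gap: 0.0284
gripper_force: 75.0
```

Sideways force of −5 N: the nose is slightly too far +x. I shift back 2 mm.

>>> carry_out([
  [-0.06,0,0,0],
  [0,0,0,0],
  [0,0,0,0],
])

```text
t: 18.7
tool_pos: [0.573, 0.0764, 0.1081]
tool_rot: [-0.0, 1.0, 0.0, -0.0]
force: [-1.4, 1.5, -4.6]
finger_gap: 0.0293
gripper_force: 74.9
```

>>> carry_out([
  [0.02,0,0.05,0],
  [0.02,0,0.05,0],
  [0.02,0,0.05,0],
  [0,0,0,0],
  [0,0,0,0],
])

```text
t: 19.12
tool_pos: [0.5747, 0.0764, 0.1033]
tool_rot: [-0.0, 1.0, 0.0, -0.0]
force: [-1.5, 1.1, -4.5]
finger_gap: 0.0289
gripper_force: 75.0
```

>>> carry_out([
  [0.02,0,0.05,0],
  [0.02,0,0.05,0],
  [0.02,0,0.05,0],
  [0,0,0,0],
  [0,0,0,0],
])

```text
t: 19.53
tool_pos: [0.5765, 0.0764, 0.0988]
tool_rot: [-0.0, 1.0, 0.0, -0.0]
force: [-2.5, 0.9, -5.5]
finger_gap: 0.0289
gripper_force: 75.0
```

>>> carry_out([
  [0.02,0,0.05,0],
  [0.02,0,0.05,0],
  [0,0,0,0],
  [0,0,0,0],
])

```text
t: 19.87
tool_pos: [0.5775, 0.0764, 0.097]
tool_rot: [0.0, 1.0, 0.0, -0.0]
force: [-9.0, 0.2, 5.0]
finger_gap: 0.0284
gripper_force: 75.3
```

>>> carry_out([
  [-0.02,0,0.05,0],
  [0.02,0,0.05,0],
  [0.02,0,0.05,0],
  [0,0,0,0],
  [0,0,0,0],
], force=110)

```text
t: 20.28
tool_pos: [0.579, 0.0764, 0.0928]
tool_rot: [-0.0, 1.0, 0.0, 0.001]
force: [-5.0, -0.8, 4.5]
finger_gap: 0.0285
gripper_force: 102.2
```

>>> carry_out([
  [0.02,0,0.05,0],
  [0.02,0,0.05,0],
  [0.02,0,0.05,0],
  [0,0,0,0],
  [0,0,0,0],
])

```text
t: 20.7
tool_pos: [0.5809, 0.0764, 0.0877]
tool_rot: [-0.0, 1.0, 0.0, 0.001]
force: [-2.7, 0.7, 1.5]
finger_gap: 0.0282
gripper_force: 102.2
```

The nipple has snapped: force fell to about 5 N axial. I press on to the hard stop.

>>> carry_out([
  [0.02,0,0.05,0],
  [0,0,0,0],
  [0,0,0,0],
  [0,0,0,0],
])

```text
t: 21.03
tool_pos: [0.5812, 0.0764, 0.0876]
tool_rot: [0.0, 1.0, 0.0, 0.001]
force: [-9.4, -0.9, 13.8]
finger_gap: 0.0284
gripper_force: 102.9
```

>>> carry_out([
  [0.01,0,0.03,0],
  [0,0,0,0],
  [0,0,0,0],
  [0,0,0,0],
  [0,0,0,0],
])

```text
t: 21.45
tool_pos: [0.5814, 0.0765, 0.0875]
tool_rot: [0.0, 1.0, 0.0, 0.001]
force: [-12.6, -0.8, 19.4]
finger_gap: 0.0285
gripper_force: 103.0
```

```bash
python3 axis.py
```

```text
21.45 [0.5814 0.0765 0.0875] [-12.6  -0.8  19.4] 0.02847117406234104 102.98391222953796
axis at z+.03 [ 0.0094 -0.0008] tilt x,y [-0.351  0.009] along ends [-0.0831 -0.0772  0.0385  0.0397] rms 0.0026
n 1081
```

Run:
```python
from h import *
import ring
im,d=cap("scene"); np.savez("scene3.npz",im=im,d=d); ring.ring("scene3.npz",.096,(.681,.076))
s=robot.state();print(s["t"],s["force"].round(1),s["gripper_force"])
print(robot.job_done())
```

```text
scene3.npz 154 normal [0.017 0.014 1.   ] med [0.6846 0.0792 0.0952] bbox [0.653  0.0538 0.0912] [0.7021 0.0999 0.099 ] hull circ (array([0.68  , 0.0767]), 0.0254, array([0.6798, 0.0772]), np.float64(0.0246), array([0.6825, 0.0779, 0.096 ]))
21.65 [-13.3  -1.1  20.2] 102.91274785995483
the job is handed in; nothing more can be done
None
```

I handed the job in at 21.7 s. By my measurements the spacer sits flat on the shoulder, let go, and the nipple has snapped in under the coupler, which is still gripped and pushing at about 24 N. The judge's verdict was not shown.

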